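# Latch the sample case shut

### The arm

A 6-joint arm with a two-finger parallel gripper is mounted at the origin on a cart in front of the work surface, level with it; the furniture and walls round the work are solid. World frame = base frame: x ahead of the robot, y to its left, z up, the work surface at z = 0. Lengths are in mm, angles in rad, forces in N, time in s.
With the tool pointing down it reaches from about 275 to 1000 mm from the base axis. Payload 8.4 kg.
Tool frame: the origin (TCP) lies on the centre line of the jaws, within the pads' length; the fingertips stand r.tip_reach ahead of it and the grasp point (between the pads) lies 3 mm ahead of it (r.tip_reach is the distance from the TCP to the fingertips, in mm); z points along the fingers, y is the direction in which the jaws open and shut (so a half turn about z gives the same grasp; the last joint's range is limited). The gripper opens to 85 mm and grips with 20 to 120 N. Pads are 22 mm wide; open, the fingers measure 114 mm over their backs; the gripper's body (76 mm by 85 mm) begins 54 mm behind the grasp point. The pads swing forward as they close: fully open they stand 13 mm farther back than shut.
Start: joints at [1.109, 0.353, 1.633, -0, 1.155, -0.002], TCP at [277.355, 560.092, 253.281] pointing down, gripper open.
Joint ranges: [-2.63, 2.63], [-0.92, 2.1], [0.06, 2.66], [-1.3, 4.44], [0, 2.69], [-3.02, 3.02]. Speed limits (rad/s): [2.22, 2.22, 2.79, 3.14, 3.14, 3.14].

### API

Orientations are given as [roll, pitch, yaw] about the fixed x, y, z axes, in that order (R = Rz(yaw) Ry(pitch) Rx(roll)).
In Python, from rig import sense, optics, r, nets gives the robot as it stands. The module is installed in compiled form; this text tells all that it offers.
- The arm moves only by the tool carry_out, never from a script. Its argument "increments" is a list that holds one entry, the list of rows, each a list of 6 numbers: the shift along the tool's x, y, z normalised to -1 to 1, where 1 is 40 cm, then the turn, a rotation vector about the tool's x, y, z normalised to -1 to 1, where 1 is 60 degrees. A call has 1 to 5 rows; each row is the pose to reach, as a shift and turn from the pose commanded when the call began, along the tool's axes at that moment; what a row does not reach only later rows make up. A row lasts 1/12 s, in which the tool goes at most 41.7 mm and 7.16 degrees, less where a joint would pass 70% of its speed; a pose out of reach is approached as far as the arm can. A call with a number of a shift or a turn outside -1 to 1 is refused whole. A call with a gripper value outside its range is refused whole. "hand" is the closure, from 0 (fully open) to 1 (shut), set as the call begins (left out, the last holds). The fingers move at their own pace and stop on an object; "squeeze" is the grip in N (left out, the last holds). Time passes only in rows, so rows that repeat a pose let the fingers close. It gives the time, the measured TCP pose, the force and the opening at its end, in the units of the state.
- sense(): the state, without advancing time (a new reading comes with each control period).
- optics.grab_frame(name): name is "scene" or "top" or "wrist"; returns a dict with "img" (480x640x3 uint8, red, green, blue), "range_z" (480x640 float32, mm along the optical axis (not along the pixel's ray), 0 where there is no reading), "fov_y" (degrees; the focal length in pixels is half the picture's height over the tangent of half this angle, whatever the lens; pixels are square), "cx", "cy" (the principal point, pixels), "R" (3x3) and "t" (3): a world point X has camera coordinates R X + t. Camera axes: x right, y down, z forward; pixel columns grow to the right and rows downward; lengths in mm; the calibration is good to about 2 mm. A picture is of the moment at which its call begins.
- r.sign_off(): hands the job in, once; it reports no verdict.
Trained networks look in the newest picture that a camera, given by its name, has taken for a name from the list of things; names that differ only in an ending like _2 or _b are one class to them, and where a whole thing is asked for, a point or a joint stands for the part that bears it (a point fixed in the world has none). Each returns a list of dicts, best first, with "confidence" (0 to 1); they miss things now and then, are a little off and sometimes report something else, mostly with a low value. They report only what shows in the picture. A call takes as long as a camera call.
- nets.trace(target, camera): "mask" (480x640 bool, what is visible of it).
- nets.tip_of(target, camera): "point" ([x, y, z] in mm, in world coordinates, good to about 4 mm: a listed point, or the origin of a listed thing).
The state is a dict: "clock": time; "qpos": joint angles; "qvel": joint speeds; "joint_efforts": joint torques, N m; "eef_pos": TCP position; "tcp_rot": TCP orientation; "contact_force": force on the tool from outside, world axes, zero at the start; "wrist_torque": the same for the moment, N m; "opening": opening from 0.0 (shut) to 1.0 (fully open).
Only numpy, scipy, OpenCV 4.12 (cv2) and the standard library are available. Lean on these libraries where they do the work, as an engineer would, in place of code of your own. Each camera call takes 0.05 s, during which the arm holds its last target.

### The job

Seal the grey sample case: swing the latch's wire loop over the lip of the keeper on the lid, then press the latch lever down over centre until it bears firmly on its stop screw (about 20 N), so that the latch stays locked and holds the lid tight on its seal after you let go. Press with feeling: never load the stop screw or lean on the lid with more than 40 N, and leave the bottle, the jar and the dish beside the case where they stand.

Things in the scene. Friction and masses are not known exactly. Their poses are not given: they have to be found in the camera images.
- case: grey lidded sample case, fixed; body 120 x 180 x 98 mm, top of the lid 125 mm up (front edge 130 mm until latched). Origin: centre of its underside, on the worktop. Its -x axis points out of the front face (x = -60 mm), which carries the latch in its middle (y = 0); y runs along the front, z up.
- case_lid (a joint): angle of the lid about its rear hinge, rad: 0 = pulled fully down on its rubber seal, about 0.04 = resting on the uncompressed seal (front edge 5 mm higher), its start and the most it opens. The seal is a spring, about 17 N per mm at the keeper. The locked latch holds it near 0.013.
- keeper (a point): where the crossbar's centre lies when hooked. The keeper is a 20 mm wide (y) steel ledge on the lid's front edge, its top 2.5 mm below this point. At its outer edge a rounded lip stands 4 mm up (middle 5.5 mm from here along -x, crest 1.5 mm above here); a ramp behind makes the bar slide to the lip. Lid's front face: 16 mm from here along +x. Axes: the lid's (x into the case, y along the front, z up).
- bail_bar (a point): centre of the crossbar of the latch's wire loop: 5 mm steel wire, 35 mm wide outside (y), 25 mm inside, swinging freely on a pin 50 mm from the crossbar. A thumb tab 18 mm wide (y) and 5 mm thick (x) stands on the crossbar and reaches 19 mm beyond this point along the loop's z axis (from the pin to the crossbar). It starts tilted out, leaning on the upper side of the lever's handle.
- lever_pivot (a point): axis of the latch lever, fixed on the case front: x = -76, y = 0, z = 82 mm in the case's axes. The loop's pin sits on the lever 16 mm from this axis. With the lever up as at the start, the crossbar passes 2 to 4 mm above the crest of the lip when the loop is swung towards the lid; past upright it falls in behind the lip by its own weight.
- latch_lever (a joint): lever angle, rad: 0 = handle slopes 31 degrees down, away from the case; more = higher. Starts at 1.42 to 1.56 (50 to 58 degrees above level), at most 1.66. Hooked, it pulls from about 1.05 down: resists with some 5 N at its end, nil at dead centre (0.115), locked below, and rests on the stop screw anywhere between -0.19 and 0.065, set anew each time: feel for it.
- handle_end (a point): middle of the upper face of the lever's handle near its end, 66 mm from the pivot. The handle is a straight steel strip 12 mm wide (y), 5 mm thick; its end lies 72 mm from the pivot. It stays where it is left while the loop is not hooked. Push it out and down along its arc: a push straight down on the raised end jams by friction.
- stop_bracket: steel foot with an 18 mm round post in front of the case, under the handle; origin and axes those of the case. The post's axis is at x = -112, y = 0 mm. It carries the upright rubber-tipped stop screw (8 mm thick) on which the lever comes to rest; the screw's top is 45 to 60 mm above the worktop, set anew each time.
- standard_bottle: white bottle with a screw cap, 48 mm wide, 110 mm tall, origin at the centre of its underside. Bystander.
- jar_white: white sample jar, 58 mm wide, 62 mm tall, origin at the centre of its underside. Bystander.
- petri_2: clear petri dish, 62 mm wide, 14 mm tall, origin at the centre of its underside. Bystander.

How it is judged (in metres and radians):
On the way, in this order (a step that is already met when the one before it is completed fails the run):
1. the loop's crossbar is over the keeper, behind its lip (x of bail_bar in the frame of keeper between -0.003 and 0.016 m and z of bail_bar in the frame of keeper between -0.004 and 0.013 m), for 0.2 s.
2. the lever is pressed firmly (10 N or more, for 0.2 s) on its stop screw with the loop hooked (contact force between latch_lever and stop_bracket above 10 N and value of joint case_lid below 0.018 rad and x of bail_bar in the frame of keeper above -0.004 m), for 0.2 s.
At the end, for the whole second after the job is handed in: The lever lies still on its stop screw, past dead centre (lever angle under 0.09 rad), the crossbar is hooked behind the keeper's lip (within 4 mm outward, 6 mm inward and 4 mm up or down of the keeper point), and the lid is pulled down (lid angle under 0.018 rad) (value of joint latch_lever below 0.09 rad and value of joint case_lid below 0.018 rad and x of bail_bar in the frame of keeper between -0.004 and 0.006 m and z of bail_bar in the frame of keeper between -0.004 and 0.004 m and contact force between latch_lever and stop_bracket above 0.1 N and velocity of joint latch_lever between -0.05 and 0.05 rad/s); the robot touches nothing.
It fails at once if the lever is pressed on its stop screw with more than 40 N (contact force between latch_lever and stop_bracket above 40 N).
It fails at once if the robot presses on the lid or its keeper with more than 40 N (contact force between any of the fingers, the arm and case_lid above 40 N).
It fails at once if the bottle is moved more than 20 mm (distance of standard_bottle from where it was at the start of the episode above 0.02 m).
It fails at once if the jar is moved more than 20 mm (distance of jar_white from where it was at the start of the episode above 0.02 m).
It fails at once if the petri dish is moved more than 20 mm (distance of petri_2 from where it was at the start of the episode above 0.02 m).
It also fails if it takes over 42 s, if anything falls off the work surface, if the arm or the gripper's body presses on something with over 40 N, if the wrist force passes 120 N, or if a joint passes its speed limit or range.

## Working session

There is one attempt and no reset: what is moved stays moved. The work goes in short steps, Python scripts to look and compute and a tool call to move; the robot and the scene stay as the last step left them, time stands still between calls to the robot, and variables do not carry over. Pictures are saved under pics/ and viewed, and the job is handed in when it is done.

Besides the shell and the picture viewer there is one more tool, called after ">>>" by a JSON object that holds its "method" and its "body". carry_out: Moves the arm, as the interface text tells. Its arguments: {"type":"object","properties":{"increments":{"type":"array","items":{"type":"array","items":{"type":"array","items":{"type":"number","minimum":-1,"maximum":1}}}},"hand":{"type":"number"},"squeeze":{"type":"number"}},"required":["increments"]}

```bash
mkdir -p pics
cat > h.py <<'E'
from rig import sense, optics, r, nets
import numpy as np, cv2
from scipy.spatial.transform import Rotation as Ro
def save(n,f): cv2.imwrite('pics/'+n, f['img'][:,:,::-1])
def w2p(f,X):
    c=f['R']@np.array(X)+f['t']; fl=240/np.tan(np.radians(f['fov_y']/2))
    return f['cx']+fl*c[0]/c[2], f['cy']+fl*c[1]/c[2]
def p2w(f,u,v,z):
    fl=240/np.tan(np.radians(f['fov_y']/2))
    c=np.array([(u-f['cx'])/fl*z,(v-f['cy'])/fl*z,z]); return np.array(f['R']).T@(c-f['t'])
E
python3 - <<'E'
from h import *
np.set_printoptions(precision=1,suppress=True)
s=sense(); print(s, r.tip_reach)
for c in ['scene','top','wrist']:
    f=optics.grab_frame(c); save(c+'0.png',f); print(c,f['fov_y'],f['cx'],f['cy'],(-np.array(f['R']).T@f['t']))
    for n in ['case','keeper','bail_bar','lever_pivot','handle_end','stop_bracket','standard_bottle','jar_white','petri_2']:
        try:
            print(n,[(np.round(d['point'],1),round(d['confidence'],2)) for d in nets.tip_of(n,c)[:2]])
        except Exception as e: print(n,e)
E
```

```text
{'clock': 0.0, 'qpos': array([ 1.1,  0.4,  1.6,  0. ,  1.2, -0. ]), 'qvel': array([-0.,  0., -0., -0., -0., -0.]), 'joint_efforts': array([ -0. , -60.5, -34.2,  -0. ,   0. ,   0. ]), 'eef_pos': array([277.1, 559.7, 252.6]), 'tcp_rot': array([-3.1, -0. ,  2.7]), 'contact_force': array([-0.1,  0.2,  0.1]), 'wrist_torque': array([ 0., -0.,  0.]), 'opening': 1.0017423898242683} 22.0
scene 49.153602925093736 317.8698860077286 248.38624763505936 [ 158.  -709.6  735.8]
case [(array([ 551.3, -279.4,   -2. ]), 0.89)]
keeper [(array([ 487.2, -232.8,  127.3]), 0.59)]
bail_bar [(array([ 469.6, -215.9,  127.7]), 0.45)]
lever_pivot [(array([ 483. , -232.5,   84.3]), 0.83), (array([467.8,  -6.4,  -1.9]), 0.19)]
handle_end [(array([ 460.2, -211.2,  138.1]), 0.86)]
stop_bracket []
standard_bottle [(array([467.7,  -7. ,   0.2]), 0.91)]
jar_white [(array([ 551.3, -481.9,    0.3]), 0.65)]
petri_2 [(array([ 423.3, -453.8,   -3.6]), 0.79), (array([ 458.8, -214.2,  137.6]), 0.48)]
top 53.99257618322427 322.71855501988017 235.56505486091797 [ 289.7 -230.2 1138.5]
case [(array([ 544.7, -277.9,    0.6]), 0.8)]
keeper [(array([ 485. , -232.5,  120.7]), 0.63), (array([ 550.5, -482.6,   -1.2]), 0.4)]
bail_bar [(array([ 469. , -217.1,  127.9]), 0.47)]
lever_pivot [(array([ 488.1, -232.3,   80.1]), 0.86), (array([466.8,  -4. ,  -4.8]), 0.36)]
handle_end [(array([ 454.2, -209.8,  140.6]), 0.57)]
stop_bracket [(array([ 421.8, -461.2,   -0. ]), 0.55)]
standard_bottle [(array([466.6,  -3.8,  -3.1]), 0.91), (array([ 485.2, -226.9,   79.6]), 0.64)]
jar_white [(array([ 550.7, -485.7,   -1. ]), 0.63)]
petri_2 [(array([ 420.5, -455.4,    0.5]), 0.73)]
wrist 62.64848574373286 323.3927598520938 239.42715808679873 [209.1 592.5 373.5]
case []
keeper []
bail_bar []
lever_pivot []
handle_end []
stop_bracket []
standard_bottle []
jar_white []
petri_2 []
```

View pics/scene0.png

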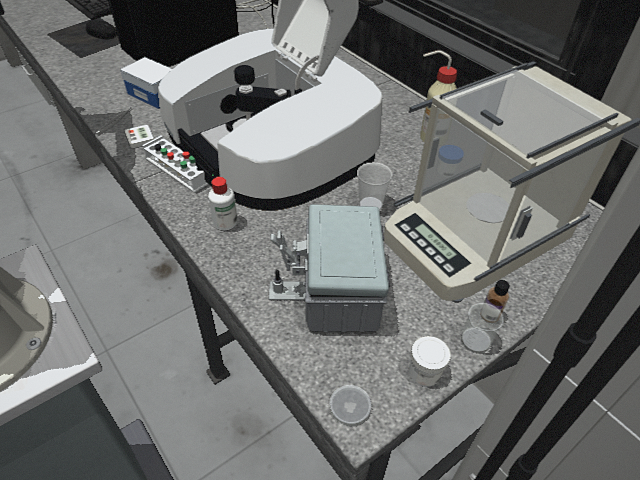

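View pics/top0.png

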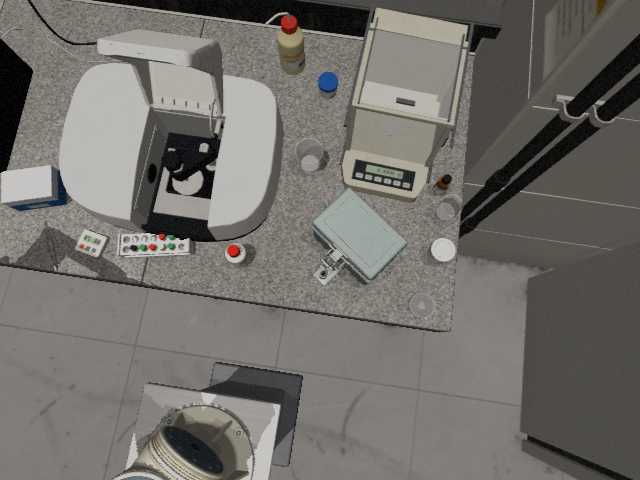

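The scene view shows the case at about (345,265), with the latch and bracket on its left side (290,260). In the top view the lid is at (360,235) and the latch at (328,265). The bottle (235,255), jar (443,250) and dish (422,305) are all clear of the latch. Next I fit the case yaw from depth.

Run:
```python
from h import *
np.set_printoptions(precision=1,suppress=True)
for c in ['top','scene']:
    f=optics.grab_frame(c); fl=240/np.tan(np.radians(f['fov_y']/2))
    z=f['range_z']; v,u=np.mgrid[:480,:640]
    C=np.stack([(u-f['cx'])/fl*z,(v-f['cy'])/fl*z,z],-1)-f['t']; W=C@np.array(f['R'])
    m=(z>0)&(W[...,2]>115)&(W[...,2]<140)&(abs(W[...,0]-550)<130)&(abs(W[...,1]+280)<130)
    n,l,st,ce=cv2.connectedComponentsWithStats(cv2.morphologyEx(m.astype('uint8'),cv2.MORPH_OPEN,np.ones((9,9))))
    k=1+np.argmax(st[1:,4]); P=W[l==k]
    print(c,len(P),cv2.minAreaRect(P[:,:2].astype('float32')),np.mean(P[:,2]))
    m=(z>0)&(np.hypot(W[...,0]-470,W[...,1]+222)<60)
    a=W[m]; 
    u0,v0=w2p(f,[465,-220,110]); u0,v0=int(u0),int(v0)
    cv2.imwrite(f'pics/z{c}.png',cv2.resize(f['img'][v0-40:v0+40,u0-50:u0+50,::-1],None,fx=7,fy=7,interpolation=cv2.INTER_CUBIC))
```

```text
top 4279 ((543.396240234375, -275.6072082519531), (183.03085327148438, 133.97360229492188), 53.17486572265625) 127.75763724280542
scene 6478 ((543.17333984375, -275.1798095703125), (184.770751953125, 135.9738006591797), 53.433021545410156) 128.4998359088055
```

View pics/ztop.png

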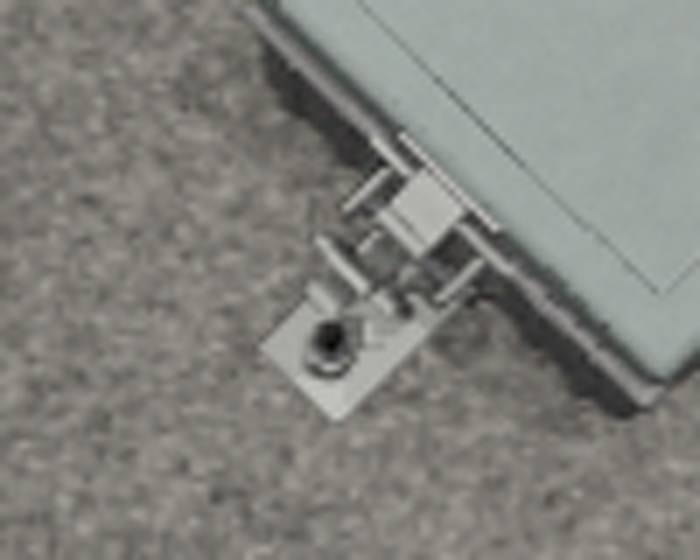

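View pics/zscene.png

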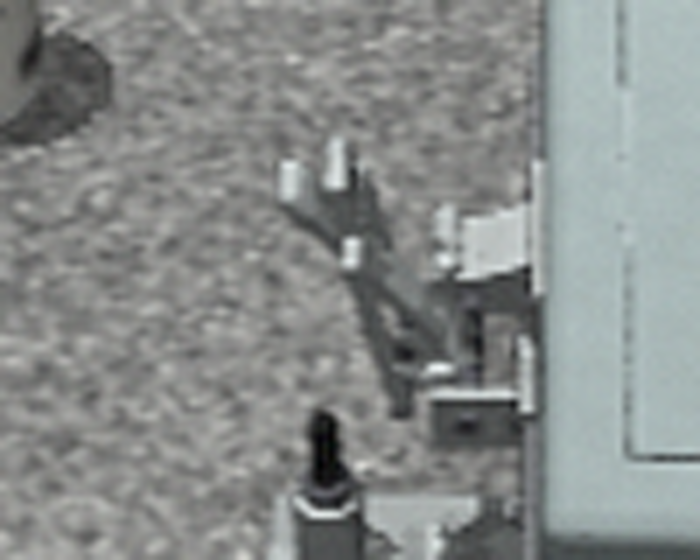

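```bash
cat >> h.py <<'E'
O=np.array([547.0,-278.3,0]); YAW=np.radians(-36.7)
RC=Ro.from_euler('z',YAW).as_matrix()
def c2w(p): return O+RC@np.array(p,float)
def w2c(p): return RC.T@(np.array(p,float)-O)
def tool(tau): # tau deg, tool points outward
    R0=np.stack([-RC[:,0],RC[:,1],np.array([0,0,-1.])],1)
    return R0@Ro.from_euler('y',tau,degrees=True).as_matrix()
def cur():
    s=sense(); return s,np.array(s['eef_pos']),Ro.from_euler('xyz',s['tcp_rot']).as_matrix()
def plan(x,y,z,tau,tip=22.,off=0.):
    """tip (centre, shifted 'off' along tool x) at case coords"""
    s,p,R=cur(); T=tool(tau)
    tgt=c2w([x,y,z])-T[:,2]*tip-T[:,0]*off
    d=R.T@(tgt-p)/400; rv=Ro.from_matrix(R.T@T).as_rotvec(degrees=True)/60
    print('rows',np.round(np.r_[d,rv],4).tolist(),'world',np.round(tgt,1),'dist',round(np.linalg.norm(tgt-p),1))
def where(tip=22.):
    s,p,R=cur(); t=w2c(p+R[:,2]*tip); z=RC.T@R[:,2]
    print('t',round(s['clock'],2),'tip case',np.round(t,1),'tau',round(np.degrees(np.arctan2(-z[0],-z[2])),1),'F case',np.round(RC.T@s['contact_force'],1),'open',round(s['opening'],2))
E
python3 - <<'E'
from h import *
where(); plan(-150,0,235,0)
E
```

```text
t 1.6 tip case [-717.2  511.   231.3] tau 0.0 F case [-0.  -0.2 -1.1] open 1.0
rows [-1.1653, -1.5117, -0.0093, 0.0, -0.0, 0.1726] world [ 426.7 -188.7  257. ] dist 763.5
```

>>> {"method": "carry_out", "body": {"increments": [[[-0.58,-0.756,-0.02,0,0,0.17],[-0.58,-0.756,-0.02,0,0,0.17],[-0.58,-0.756,-0.02,0,0,0.17],[-0.58,-0.756,-0.02,0,0,0.17],[-0.58,-0.756,-0.02,0,0,0.17]]], "hand": 0.74}}

```text
clock: 2.02
eef_pos: [317.5, 354.0, 257.6]
tcp_rot: [3.141, 0.0, 2.504]
contact_force: [1.6, -0.5, 0.3]
opening: 0.298
```

Run:
```python
from h import *
where(); plan(-150,0,235,0)
```

```text
t 2.02 tip case [-561.9  369.8  235.6] tau -0.0 F case [1.6 0.5 0.3] open 0.3
rows [-1.0266, -0.9279, 0.0016, 0.0001, 0.0001, 0.0032] world [ 426.7 -188.7  257. ] dist 553.5
```

>>> {"method": "carry_out", "body": {"increments": [[[-0.85,-0.77,0,0,0,0],[-0.85,-0.77,0,0,0,0],[-0.85,-0.77,0,0,0,0],[-0.85,-0.77,0,0,0,0],[-0.85,-0.77,0,0,0,0]]]}}

```text
clock: 2.43
eef_pos: [358.3, 149.6, 258.0]
tcp_rot: [3.141, 0.001, 2.504]
contact_force: [1.3, 0.3, 0.3]
opening: 0.261
```

Run:
```python
from h import *
where(); plan(-150,0,235,0)
```

```text
t 2.43 tip case [-407.1  230.4  236. ] tau -0.0 F case [0.9 1.  0.3] open 0.26
rows [-0.6407, -0.578, 0.0023, 0.0008, 0.0006, 0.0032] world [ 426.7 -188.7  257. ] dist 345.2
```

>>> {"method": "carry_out", "body": {"increments": [[[-0.64,-0.578,0,0,0,0],[-0.64,-0.578,0,0,0,0],[-0.64,-0.578,0,0,0,0],[-0.64,-0.578,0,0,0,0],[-0.64,-0.578,0,0,0,0]]]}}

```text
clock: 2.85
eef_pos: [399.4, -55.0, 258.1]
tcp_rot: [3.141, 0.001, 2.504]
contact_force: [1.4, 0.6, -0.2]
opening: 0.26
```

Run:
```python
from h import *
where(); plan(-150,0,235,0)
```

```text
t 2.85 tip case [-251.8   90.9  236.1] tau -0.1 F case [ 0.8  1.3 -0.2] open 0.26
rows [-0.2539, -0.2279, 0.0029, 0.0007, 0.001, 0.0025] world [ 426.7 -188.7  257. ] dist 136.5
```

>>> {"method": "carry_out", "body": {"increments": [[[-0.24,-0.228,0.02,0,0,0.0025],[-0.24,-0.228,0.02,0,0,0.0025],[-0.24,-0.228,0.02,0,0,0.0025],[-0.24,-0.228,0.02,0,0,0.0025],[-0.24,-0.228,0.02,0,0,0.0025]]]}}

```text
clock: 3.27
eef_pos: [422.5, -185.7, 249.5]
tcp_rot: [-3.141, 0.0, 2.497]
contact_force: [-0.3, -0.0, 0.9]
opening: 0.264
```

Run:
```python
from h import *
np.set_printoptions(precision=1,suppress=True)
where()
f=optics.grab_frame('wrist'); save('w1.png',f)
for n in ['keeper','bail_bar','lever_pivot','handle_end','stop_bracket']:
    print(n,[(w2c(d['point']),round(d['confidence'],2)) for d in nets.tip_of(n,'wrist')[:1]])
```

```text
t 3.27 tip case [-155.2   -0.1  227.5] tau -0.0 F case [-0.2 -0.2  0.9] open 0.26
keeper [(array([-74.9,   1.1, 121.9]), 0.67)]
bail_bar []
lever_pivot [(array([-77. ,  -1. ,  81.8]), 0.93)]
handle_end [(array([-112.1,    1.4,  141.9]), 0.79)]
stop_bracket []
```

View pics/w1.png

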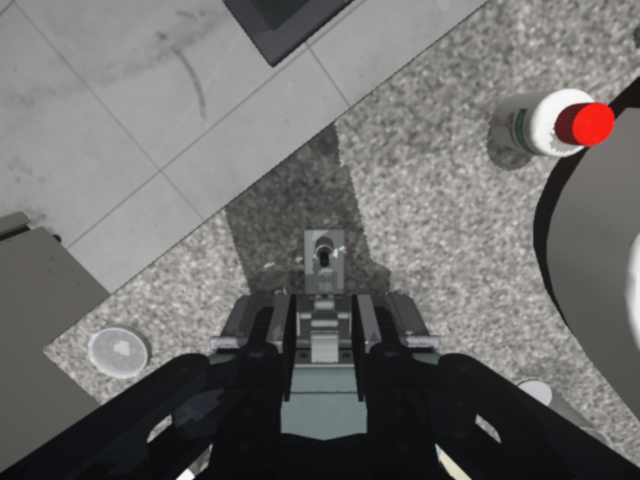

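The wrist view shows the fingers at (290,350) and (365,350), straddling the latch at (325,310). The keeper, pivot and handle match my case frame to about 1 mm. Next I descend outboard of the handle.

>>> {"method": "carry_out", "body": {"increments": [[[-0.03,0,0.269,0,0,0.006],[-0.03,0,0.269,0,0,0.006],[-0.03,0,0.269,0,0,0.006],[-0.03,0,0.269,0,0,0.006],[-0.03,0,0.269,0,0,0.006]]]}}

```text
clock: 3.98
eef_pos: [431.3, -189.3, 141.7]
tcp_rot: [-3.141, -0.003, 2.496]
contact_force: [-0.0, 0.0, -0.4]
opening: 0.26
```

Run:
```python
from h import *
where()
f=optics.grab_frame('wrist'); save('w2.png',f)
f=optics.grab_frame('scene');u0,v0=map(int,w2p(f,c2w([-100,0,130])))
cv2.imwrite(f'pics/s2.png',cv2.resize(f['img'][v0-45:v0+45,u0-60:u0+60,::-1],None,fx=6,fy=6,interpolation=cv2.INTER_CUBIC))
plan(-115,0,120,0)
```

```text
t 3.98 tip case [-146.     2.2  119.7] tau 0.2 F case [-0.   0.  -0.4] open 0.26
rows [-0.0729, -0.0055, 0.0043, 0.0004, 0.0017, -0.0051] world [ 454.8 -209.6  142. ] dist 29.3
```

View pics/w2.png

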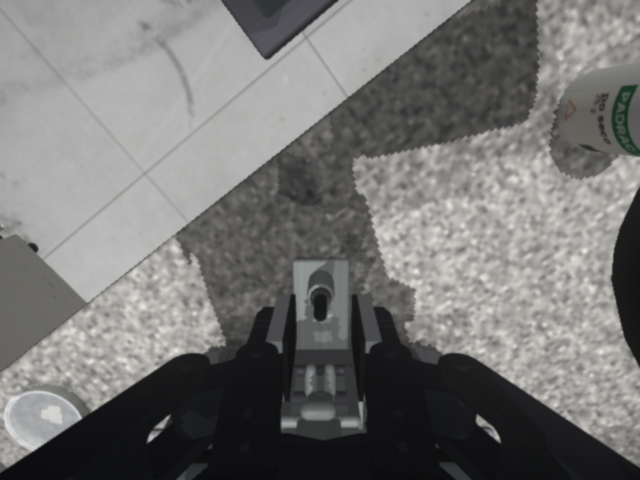

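View pics/s2.png

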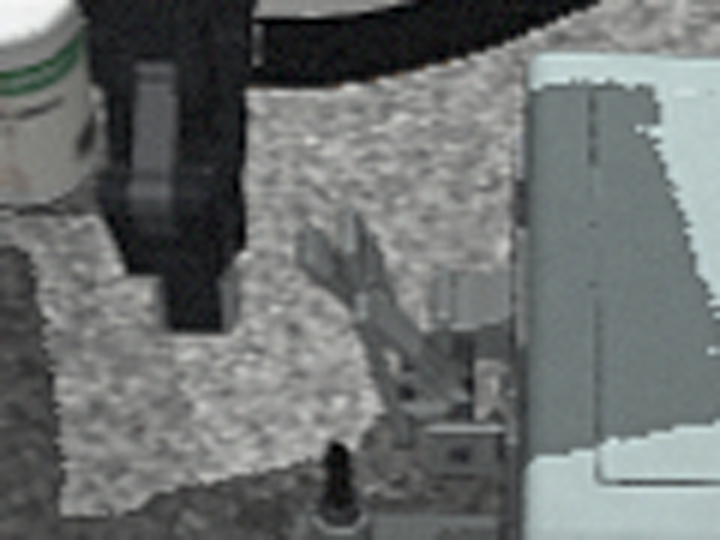

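The scene crop shows the fingertip (200,330) outboard of the handle end (310,240). The tab is at (350,215) and the bar at (365,295). Next I centre y and push inward.

>>> {"method": "carry_out", "body": {"increments": [[[-0.03,-0.0055,0.0,0,0,-0.005],[-0.05,-0.0055,0.0,0,0,-0.005],[-0.07,-0.0055,0.0,0,0,-0.005],[-0.08,-0.0055,0,0,0,-0.005],[-0.085,-0.0055,0.0,0,0,-0.005]]]}}

```text
clock: 4.5
eef_pos: [458.8, -213.5, 142.5]
tcp_rot: [3.141, 0.001, 2.5]
contact_force: [1.0, -0.2, 0.2]
opening: 0.259
```

Run:
```python
from h import *
where()
f=optics.grab_frame('wrist'); save('w3.png',f)
f=optics.grab_frame('scene');u0,v0=map(int,w2p(f,c2w([-100,0,130])))
cv2.imwrite(f'pics/s3.png',cv2.resize(f['img'][v0-45:v0+45,u0-60:u0+60,::-1],None,fx=6,fy=6,interpolation=cv2.INTER_CUBIC))
plan(-98,0,120,0)
```

```text
t 4.5 tip case [-109.4   -0.8  120.5] tau -0.1 F case [0.9 0.4 0.2] open 0.26
rows [-0.031, 0.002, 0.0002, 0.0, 0.0001, -0.0012] world [ 468.4 -219.7  142. ] dist 12.4
```

View pics/s3.png

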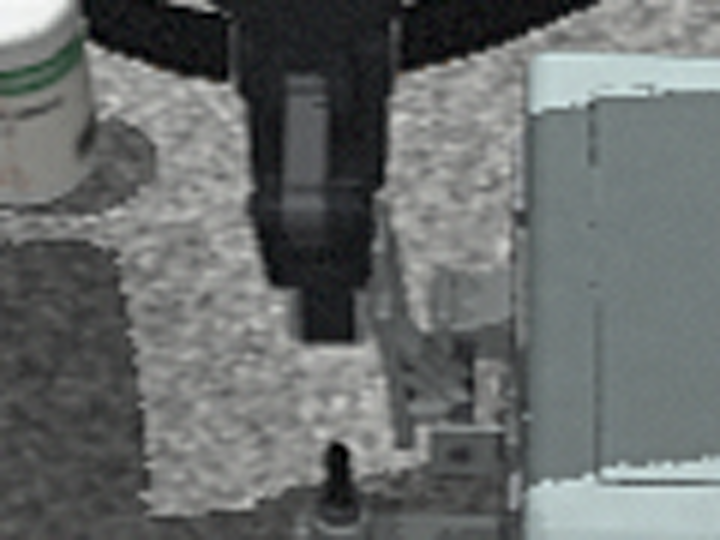

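The finger (330,340) is now at the bar, and the loop is becoming upright (390,260). I keep pushing.

>>> {"method": "carry_out", "body": {"increments": [[[-0.01,0.002,0,0,0,0],[-0.02,0.002,0,0,0,0],[-0.027,0.002,0,0,0,0],[-0.031,0.002,0,0,0,0],[-0.033,0.002,0,0,0,0]]]}}

```text
clock: 5.02
eef_pos: [469.0, -220.1, 142.0]
tcp_rot: [3.142, 0.0, 2.5]
contact_force: [-0.1, 0.4, -0.1]
opening: 0.256
```

Run:
```python
from h import *
where()
f=optics.grab_frame('scene');u0,v0=map(int,w2p(f,c2w([-100,0,130])))
cv2.imwrite(f'pics/s4.png',cv2.resize(f['img'][v0-45:v0+45,u0-60:u0+60,::-1],None,fx=6,fy=6,interpolation=cv2.INTER_CUBIC))
```

```text
t 5.02 tip case [-9.73e+01  1.00e-01  1.20e+02] tau -0.0 F case [-0.3  0.3 -0.1] open 0.26
```

View pics/s4.png

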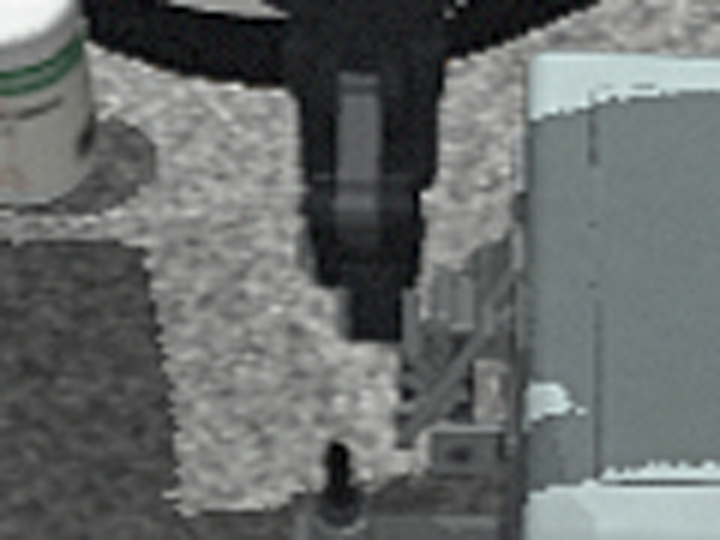

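The loop has gone over and now leans towards the lid, from (430,400) to (510,250). I raise the tool, close the fingers and check.

>>> {"method": "carry_out", "body": {"increments": [[[0.0,0,-0.1,0,0,0],[0.0,0,-0.2,0,0,0],[0.0,0,-0.2,0,0,0],[0.0,0,-0.2,0,0,0]]]}}

```text
clock: 5.4
eef_pos: [470.1, -220.5, 224.4]
tcp_rot: [3.141, 0.005, 2.5]
contact_force: [0.2, -0.1, 0.0]
opening: 0.259
```

>>> {"method": "carry_out", "body": {"increments": [[[0.08,0,0.0,0,0,0],[0.08,0,0,0,0,0],[0.08,0,0,0,0,0]]], "hand": 1, "squeeze": 30}}

```text
clock: 5.65
eef_pos: [441.5, -199.8, 221.0]
tcp_rot: [-3.141, -0.002, 2.501]
contact_force: [-0.6, 0.5, -0.5]
opening: -0.002
```

Run:
```python
from h import *
np.set_printoptions(precision=1,suppress=True)
where()
f=optics.grab_frame('scene');u0,v0=map(int,w2p(f,c2w([-100,0,130])))
cv2.imwrite(f'pics/s5.png',cv2.resize(f['img'][v0-45:v0+45,u0-60:u0+60,::-1],None,fx=6,fy=6,interpolation=cv2.INTER_CUBIC))
for n in ['bail_bar','handle_end','keeper']:
    print(n,[(w2c(d['point']),round(d['confidence'],2)) for d in nets.tip_of(n,'scene')[:1]])
f=optics.grab_frame('wrist'); save('w5.png',f)
for n in ['bail_bar','handle_end','keeper']:
    print(n,[(w2c(d['point']),round(d['confidence'],2)) for d in nets.tip_of(n,'wrist')[:1]])
```

```text
t 5.65 tip case [-131.6   -0.1  199. ] tau 0.1 F case [-0.8  0.  -0.5] open -0.0
bail_bar [(array([-67.2,  -0.4, 125.3]), 0.71)]
handle_end [(array([-111.7,    0.6,  137.8]), 0.73)]
keeper [(array([-75.8,   1.3, 128.8]), 0.92)]
bail_bar []
handle_end [(array([-113.3,    0.2,  141.4]), 0.91)]
keeper []
```

View pics/s5.png

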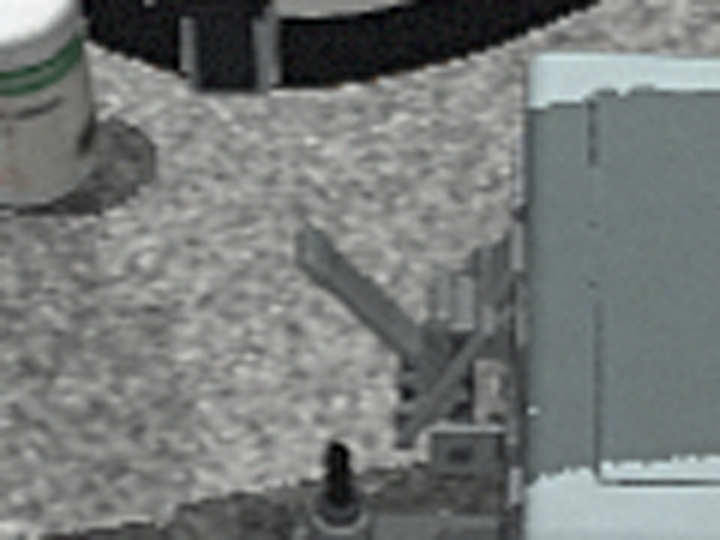

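View pics/w5.png

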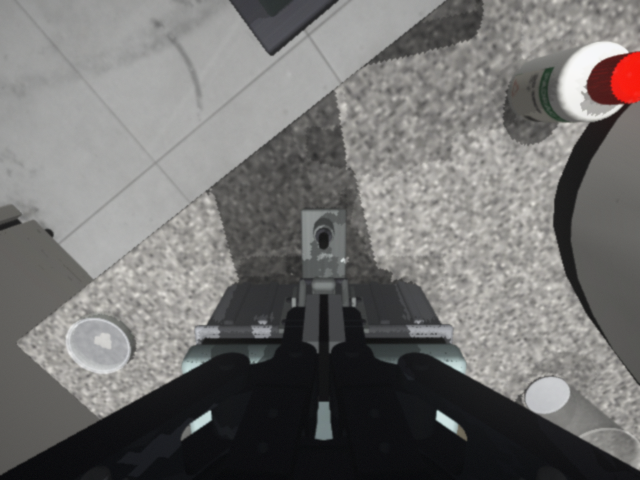

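The bar now reads about (-67, 125), so it is behind the lip and resting on the ramp. The scene crop shows the loop over the keeper at (480,290) and the handle still up, with its end at (310,240). Next I place the closed fingertip just inside the handle end.

```bash
cat >> h.py <<'E'
def face(phi,s=62.,gap=0.):
    a=np.radians(phi); h=2.5+gap
    return np.array([-76-s*np.cos(a)+h*np.sin(a),0,82+s*np.sin(a)+h*np.cos(a)])
def tau_of(phi): return 10-52*(55-phi)/90
def arc(phis,s=62.,gap=0.,tip=22.,dy=0):
    st,p,R=cur(); rows=[]
    for ph in phis:
        T=tool(tau_of(ph)); c=face(ph,s,gap); c[1]=dy
        tgt=c2w(c)-T[:,2]*tip-T[:,0]*11
        rows.append(np.round(np.r_[R.T@(tgt-p)/400, Ro.from_matrix(R.T@T).as_rotvec(degrees=True)/60],3).tolist())
    print(rows)
E
python3 - <<'E'
from h import *
arc([55],gap=50); arc([55],gap=8)
E
```

```text
[[-0.188, 0.0, 0.098, 0.0, 0.167, -0.001]]
[[-0.102, -0.0, 0.158, 0.0, 0.167, -0.001]]
```

>>> {"method": "carry_out", "body": {"increments": [[[-0.1,0,0.05,0,0.1,0],[-0.102,0,0.05,0,0.167,0],[-0.102,0,0.1,0,0.167,0],[-0.102,0,0.13,0,0.167,0],[-0.102,0,0.158,0,0.167,0]]]}}

```text
clock: 6.47
eef_pos: [475.3, -225.0, 157.3]
tcp_rot: [-3.141, -0.176, 2.5]
contact_force: [0.5, 0.2, -0.6]
opening: 0.001
```

Run:
```python
from h import *
where()
f=optics.grab_frame('scene');u0,v0=map(int,w2p(f,c2w([-100,0,130])))
cv2.imwrite(f'pics/s6.png',cv2.resize(f['img'][v0-45:v0+45,u0-60:u0+60,::-1],None,fx=6,fy=6,interpolation=cv2.INTER_CUBIC))
arc([55,53,50,46,42])
```

```text
t 6.47 tip case [-9.310e+01 -1.000e-01  1.357e+02] tau 10.1 F case [ 0.3  0.4 -0.6] open 0.0
[[0.01, 0.001, 0.006, -0.001, -0.004, -0.001], [0.015, 0.001, 0.01, -0.001, -0.023, -0.001], [0.022, 0.001, 0.015, -0.001, -0.052, -0.001], [0.031, 0.001, 0.022, -0.001, -0.09, -0.001], [0.04, 0.001, 0.03, -0.001, -0.129, -0.001]]
```

View pics/s6.png

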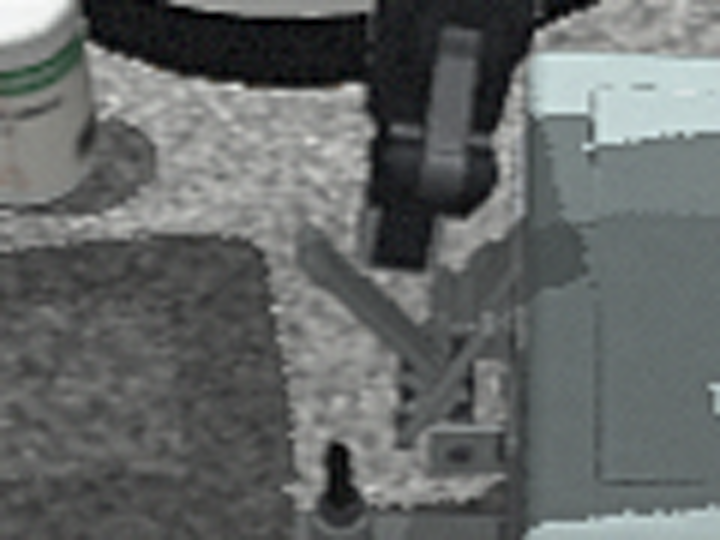

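The fingertip (400,265) sits between the handle and the loop, clear of both. Next I push along the arc.

>>> {"method": "carry_out", "body": {"increments": [[[0.01,0.001,0.006,0,-0.004,0],[0.015,0.001,0.01,0,-0.023,0],[0.022,0.001,0.015,0,-0.052,0],[0.031,0.001,0.022,0,-0.09,0],[0.04,0.001,0.03,0,-0.129,0]]]}}

```text
clock: 6.93
eef_pos: [461.9, -214.0, 151.0]
tcp_rot: [3.141, -0.036, 2.5]
contact_force: [0.4, 0.3, 0.4]
opening: 0.003
```

Run:
```python
from h import *
where()
arc([38,34,30,26,22])
```

```text
t 6.93 tip case [-107.4    0.7  129. ] tau 2.0 F case [0.1 0.5 0.4] open 0.0
[[0.013, -0.002, 0.018, 0.001, -0.031, -0.001], [0.022, -0.002, 0.025, 0.0, -0.07, -0.001], [0.03, -0.002, 0.034, 0.0, -0.108, -0.001], [0.038, -0.002, 0.042, 0.0, -0.147, -0.001], [0.044, -0.002, 0.052, 0.0, -0.185, -0.001]]
```

>>> {"method": "carry_out", "body": {"increments": [[[0.013,-0.001,0.018,0,-0.031,0],[0.022,-0.002,0.025,0,-0.07,0],[0.03,-0.002,0.034,0,-0.108,0],[0.038,-0.002,0.042,0,-0.147,0],[0.044,-0.002,0.052,0,-0.185,0]]]}}

```text
clock: 7.35
eef_pos: [446.7, -203.6, 131.3]
tcp_rot: [3.141, 0.159, 2.5]
contact_force: [-2.4, -0.8, 4.2]
opening: -0.001
```

Run:
```python
from h import *
where()
f=optics.grab_frame('scene');u0,v0=map(int,w2p(f,c2w([-100,0,130])))
cv2.imwrite(f'pics/s7.png',cv2.resize(f['img'][v0-45:v0+45,u0-60:u0+60,::-1],None,fx=6,fy=6,interpolation=cv2.INTER_CUBIC))
arc([19,15,11,7,3])
```

```text
t 7.35 tip case [-1.216e+02 -1.000e-01  1.096e+02] tau -9.1 F case [-1.4 -2.   4.2] open -0.0
[[0.001, 0.001, 0.005, 0.0, -0.028, -0.001], [0.009, 0.001, 0.013, 0.0, -0.066, -0.001], [0.016, 0.001, 0.022, 0.0, -0.105, -0.001], [0.022, 0.001, 0.032, 0.0, -0.143, -0.001], [0.027, 0.001, 0.041, 0.0, -0.182, -0.001]]
```

View pics/s7.png

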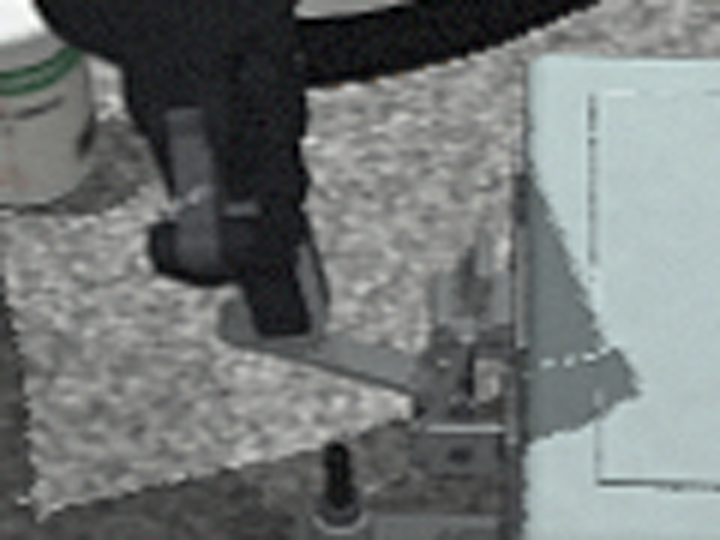

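The handle is following, with its end at (230,320). The loop is upright on the keeper at (470,270), and the push is about 5 N as expected. I continue.

>>> {"method": "carry_out", "body": {"increments": [[[0.001,0.001,0.005,0,-0.028,0],[0.009,0.001,0.013,0,-0.066,0],[0.016,0.001,0.022,0,-0.105,0],[0.022,0.001,0.032,0,-0.143,0],[0.027,0.001,0.041,0,-0.182,0]]]}}

```text
clock: 7.82
eef_pos: [441.1, -198.6, 113.5]
tcp_rot: [3.14, 0.349, 2.5]
contact_force: [-0.8, -1.3, 4.6]
opening: -0.0
```

Run:
```python
from h import *
where()
arc([0,-3,-6,-9,-12])
```

```text
t 7.82 tip case [-125.     0.7   92.8] tau -20.0 F case [ 0.1 -1.5  4.6] open -0.0
[[0.012, -0.002, 0.007, 0.001, -0.03, -0.001], [0.016, -0.002, 0.014, 0.001, -0.058, -0.001], [0.021, -0.002, 0.021, 0.001, -0.087, -0.001], [0.024, -0.002, 0.029, 0.001, -0.116, -0.001], [0.028, -0.002, 0.036, 0.001, -0.145, -0.001]]
```

>>> {"method": "carry_out", "body": {"increments": [[[0.012,-0.001,0.007,0,-0.03,0],[0.016,-0.002,0.014,0,-0.058,0],[0.021,-0.002,0.021,0,-0.087,0],[0.024,-0.002,0.029,0,-0.116,0],[0.028,-0.002,0.036,0,-0.145,0]]]}}

```text
clock: 8.23
eef_pos: [436.0, -198.2, 101.1]
tcp_rot: [-3.136, 0.471, 2.5]
contact_force: [-1.7, 0.5, 2.4]
opening: 0.004
```

Run:
```python
from h import *
where()
f=optics.grab_frame('scene');u0,v0=map(int,w2p(f,c2w([-100,0,130])))
cv2.imwrite(f'pics/s8.png',cv2.resize(f['img'][v0-45:v0+45,u0-60:u0+60,::-1],None,fx=6,fy=6,interpolation=cv2.INTER_CUBIC))
arc([-14,-16,-18,-20,-22])
```

```text
t 8.23 tip case [-126.9   -2.3   81.5] tau -27.0 F case [-1.6 -0.6  2.4] open 0.0
[[0.011, 0.006, 0.014, -0.007, -0.047, -0.001], [0.013, 0.006, 0.019, -0.007, -0.066, -0.001], [0.015, 0.006, 0.024, -0.007, -0.085, -0.001], [0.018, 0.006, 0.029, -0.007, -0.104, -0.001], [0.02, 0.006, 0.034, -0.007, -0.124, -0.001]]
```

View pics/s8.png

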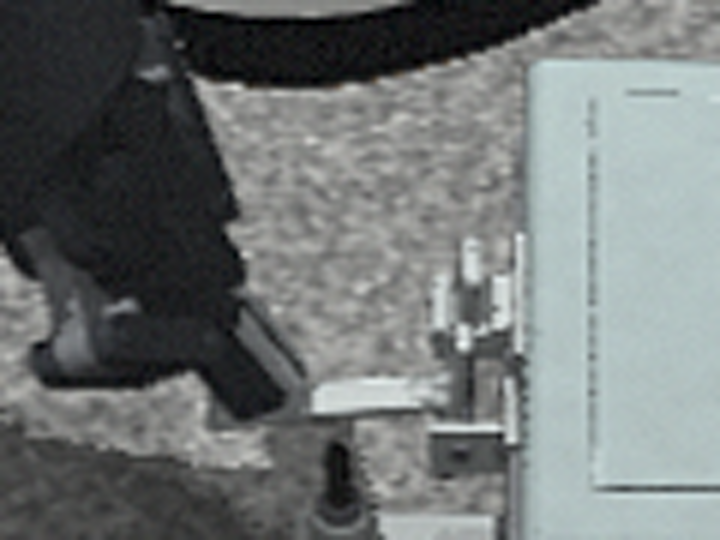

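The loop is hooked upright behind the lip (bar at 465,335). The handle is nearly level, with the finger on its end and the screw below at (335,460).

>>> {"method": "carry_out", "body": {"increments": [[[0.011,0.004,0.014,-0.004,-0.047,0],[0.013,0.006,0.019,-0.007,-0.066,0],[0.015,0.006,0.024,-0.007,-0.085,0],[0.018,0.006,0.029,-0.007,-0.104,0],[0.02,0.006,0.034,-0.007,-0.124,0]]]}}

```text
clock: 8.7
eef_pos: [445.0, -198.9, 126.1]
tcp_rot: [-3.139, 0.539, 2.501]
contact_force: [0.1, -2.5, 2.9]
opening: -0.0
```

Run:
```python
from h import *
where(); print(np.round(sense()['qpos'],2))
arc([-23,-24,-25,-26,-27])
```

```text
t 8.7 tip case [-117.9    2.7  107.3] tau -30.9 F case [ 1.6 -1.9  2.9] open -0.0
[-0.31  0.2   2.38 -1.29  0.18  0.  ]
[[0.072, -0.007, 0.079, -0.003, -0.07, -0.0], [0.073, -0.007, 0.081, -0.003, -0.079, -0.0], [0.074, -0.007, 0.084, -0.003, -0.089, -0.0], [0.075, -0.007, 0.086, -0.003, -0.098, -0.0], [0.076, -0.007, 0.089, -0.003, -0.108, -0.0]]
```

The commanded inward tilt ran into a joint 4/5 limit (q4 = -1.29, q5 near 0), and the tool rose. I'll lift off, go back towards vertical, and press with the inner edge of the tip instead.

Run:
```python
from h import *
np.set_printoptions(precision=1,suppress=True)
f=optics.grab_frame('scene');u0,v0=map(int,w2p(f,c2w([-100,0,130])))
cv2.imwrite(f'pics/s9.png',cv2.resize(f['img'][v0-45:v0+45,u0-60:u0+60,::-1],None,fx=6,fy=6,interpolation=cv2.INTER_CUBIC))
for n in ['bail_bar','handle_end','keeper']:
    print(n,[(w2c(d['point']),round(d['confidence'],2)) for d in nets.tip_of(n,'scene')[:1]])
plan(-112,0,150,-5)
```

```text
bail_bar [(array([-74.7,   3.9, 119.8]), 0.61)]
handle_end [(array([-135.2,    3.7,  106.1]), 0.91)]
keeper [(array([-75. ,   2.2, 126.5]), 0.77)]
rows [-0.0927, -0.0073, -0.0796, -0.002, 0.4308, -0.0011] world [ 455.7 -210.2  171.9] dist 49.0
```

View pics/s9.png

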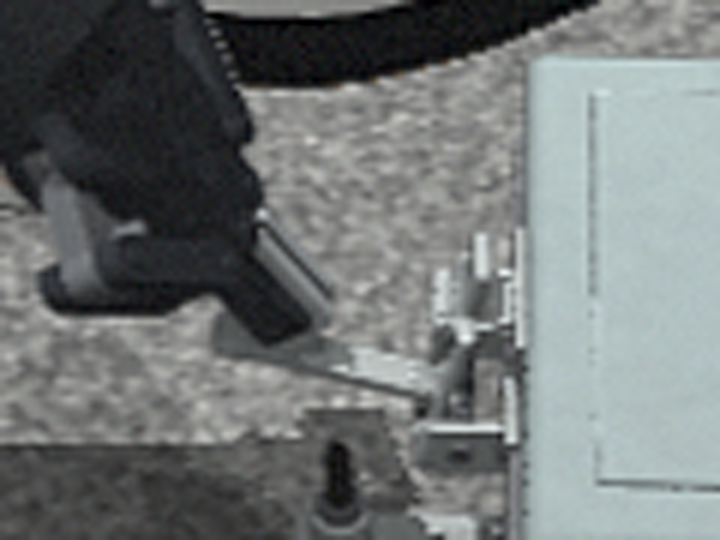

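The lever sprang back to about 20° above level, and the bar is still behind the lip (480,320).

>>> {"method": "carry_out", "body": {"increments": [[[-0.04,-0.003,-0.06,0,0.1,0],[-0.07,-0.005,-0.08,0,0.2,0],[-0.09,-0.007,-0.08,0,0.3,0],[-0.093,-0.007,-0.08,0,0.4,0],[-0.093,-0.007,-0.08,0,0.43,0]]]}}

```text
clock: 9.32
eef_pos: [450.5, -217.5, 165.6]
tcp_rot: [-3.077, 0.373, 2.484]
contact_force: [0.1, -0.9, -0.4]
opening: 0.001
```

```bash
cat >> h.py <<'E'
def arc2(phis,s=56.,tau=-5.,gap=0.,tip=22.,off=-9.):
    st,p,R=cur(); T=tool(tau)
    for ph in phis:
        tgt=c2w(face(ph,s,gap))-T[:,2]*tip-T[:,0]*off
        print(np.round(np.r_[R.T@(tgt-p)/400, Ro.from_matrix(R.T@T).as_rotvec(degrees=True)/60],4).tolist())
E
python3 - <<'E'
from h import *
np.set_printoptions(precision=2,suppress=True)
where();print(sense()['qpos'])
f=optics.grab_frame('scene');u0,v0=map(int,w2p(f,c2w([-100,0,130])))
cv2.imwrite(f'pics/s10.png',cv2.resize(f['img'][v0-45:v0+45,u0-60:u0+60,::-1],None,fx=6,fy=6,interpolation=cv2.INTER_CUBIC))
for n in ['bail_bar','handle_end']:
    print(n,[(w2c(d['point']),round(d['confidence'],2)) for d in nets.tip_of(n,'scene')[:1]])
arc2([30],s=62,off=11,tau=-3,gap=4); arc2([25,21,17,13,9],s=62,off=11,tau=-3)
E
```

```text
t 9.32 tip case [-105.7  -10.5  145.2] tau -21.3 F case [ 0.6 -0.6 -0.4] open 0.0
[-0.34  0.15  2.21 -0.39  0.48 -0.92]
bail_bar [(array([-76.17,   2.47, 123.6 ]), 0.47)]
handle_end [(array([-125.14,    0.89,  123.5 ]), 0.6)]
[0.0374, 0.0264, 0.0522, -0.0656, 0.3137, -0.0285]
[0.0559, 0.0271, 0.0667, -0.0656, 0.3137, -0.0285]
[0.0638, 0.0275, 0.0741, -0.0656, 0.3137, -0.0285]
[0.0712, 0.028, 0.0819, -0.0656, 0.3137, -0.0285]
[0.0781, 0.0284, 0.0903, -0.0656, 0.3137, -0.0285]
[0.0843, 0.029, 0.0992, -0.0656, 0.3137, -0.0285]
```

View pics/s10.png

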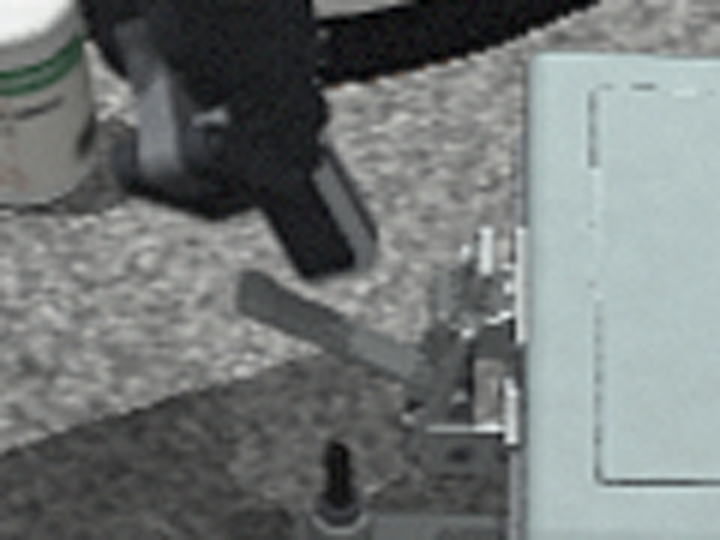

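The handle rests at about 40° up with its end at (245,290), and the loop is on the keeper. Next I straighten the wrist while hovering.

Run:
```python
from h import *
plan(-98,0,150,-2)
```

```text
rows [-0.0327, 0.0237, -0.0027, -0.0654, 0.3304, -0.0291] world [ 467.8 -219.3  172. ] dist 16.2
```

>>> {"method": "carry_out", "body": {"increments": [[[-0.01,0.006,-0.02,-0.02,0.08,-0.01],[-0.02,0.012,-0.02,-0.03,0.16,-0.02],[-0.03,0.024,-0.01,-0.065,0.24,-0.029],[-0.033,0.024,-0.003,-0.065,0.33,-0.029],[-0.033,0.024,-0.003,-0.065,0.33,-0.029]]]}}

```text
clock: 9.88
eef_pos: [467.0, -221.2, 170.2]
tcp_rot: [-3.135, 0.03, 2.499]
contact_force: [-0.0, -0.9, -0.7]
opening: 0.004
```

Run:
```python
from h import *
np.set_printoptions(precision=2,suppress=True)
where();print(sense()['qpos'])
plan(-98,0,150,-2)
arc2([40],s=62,off=11,tau=-2,gap=5); arc2([36,32,28,24],s=62,off=11,tau=-2)
```

```text
t 9.88 tip case [-97.6  -2.2 148.2] tau -1.7 F case [ 0.5 -0.7 -0.7] open 0.0
[-0.44  0.27  1.96 -0.02  0.88 -1.36]
rows [0.0011, 0.0051, -0.0046, -0.0061, -0.0047, -0.0021] world [ 467.8 -219.3  172. ] dist 2.8
[0.027, 0.0054, 0.0497, -0.0061, -0.0047, -0.0021]
[0.0425, 0.0054, 0.0671, -0.0061, -0.0047, -0.0021]
[0.0492, 0.0055, 0.0756, -0.0061, -0.0047, -0.0021]
[0.0553, 0.0055, 0.0846, -0.0061, -0.0047, -0.0021]
[0.0607, 0.0056, 0.0939, -0.0061, -0.0047, -0.0021]
```

>>> {"method": "carry_out", "body": {"increments": [[[0.027,0.005,0.05,-0.006,-0.004,-0.002],[0.042,0.005,0.067,-0.006,-0.004,-0.002],[0.049,0.005,0.076,-0.006,-0.004,-0.002],[0.055,0.005,0.085,-0.006,-0.004,-0.002],[0.061,0.005,0.094,-0.006,-0.004,-0.002]]]}}

```text
clock: 10.3
eef_pos: [448.9, -203.1, 133.2]
tcp_rot: [3.138, 0.037, 2.505]
contact_force: [-0.8, -2.2, 3.1]
opening: 0.003
```

Run:
```python
from h import *
where()
arc2([20,16,12,8,4],s=62,off=11,tau=-3)
```

```text
t 10.3 tip case [-122.8    1.7  111.3] tau -2.1 F case [ 0.7 -2.3  3.1] open 0.0
[0.0005, -0.0041, 0.0128, 0.0038, -0.0142, 0.0034]
[0.0046, -0.0041, 0.0228, 0.0038, -0.0142, 0.0034]
[0.008, -0.0042, 0.0331, 0.0038, -0.0142, 0.0034]
[0.0108, -0.0042, 0.0436, 0.0038, -0.0142, 0.0034]
[0.0127, -0.0042, 0.0542, 0.0038, -0.0142, 0.0034]
```

>>> {"method": "carry_out", "body": {"increments": [[[0.001,-0.004,0.013,0.004,-0.014,0.003],[0.005,-0.004,0.023,0.004,-0.014,0.003],[0.008,-0.004,0.033,0.004,-0.014,0.003],[0.011,-0.004,0.044,0.004,-0.014,0.003],[0.013,-0.004,0.054,0.004,-0.014,0.003]]]}}

```text
clock: 10.72
eef_pos: [445.0, -201.7, 111.4]
tcp_rot: [3.141, 0.051, 2.501]
contact_force: [-1.0, -0.4, 4.9]
opening: 0.001
```

Run:
```python
from h import *
where()
arc2([3],s=62,off=11,tau=-3)
for ph,off,s in [(1,8,62),(-2,4,62),(-5,-2,61),(-9,-6,60),(-12,-9,60)]: arc2([ph],s=s,off=off,tau=-3)
```

```text
t 10.72 tip case [-126.4    0.5   89.5] tau -2.9 F case [-0.5 -1.   4.9] open 0.0
[0.0011, -0.0012, 0.0028, 0.001, -0.0011, 0.0003]
[0.0093, -0.0012, 0.0082, 0.001, -0.0011, 0.0003]
[0.02, -0.0012, 0.0163, 0.001, -0.0011, 0.0003]
[0.0327, -0.0012, 0.0244, 0.001, -0.0011, 0.0003]
[0.0399, -0.0012, 0.0348, 0.001, -0.0011, 0.0003]
[0.0467, -0.0012, 0.0426, 0.001, -0.0011, 0.0003]
```

>>> {"method": "carry_out", "body": {"increments": [[[0.009,-0.001,0.008,0.001,0,0],[0.02,-0.001,0.016,0.001,0,0],[0.032,-0.001,0.025,0.001,0,0],[0.04,-0.001,0.035,0.001,0,0],[0.046,-0.001,0.043,0.001,0,0]]]}}

```text
clock: 11.13
eef_pos: [429.9, -191.0, 92.8]
tcp_rot: [-3.141, 0.05, 2.501]
contact_force: [0.7, -0.8, 1.7]
opening: 0.005
```

Run:
```python
from h import *
where(); print(np.round(sense()['qpos'],2))
arc2([-14,-16,-18,-20,-22,-24],s=59,off=-9,tau=-3)
f=optics.grab_frame('scene');u0,v0=map(int,w2p(f,c2w([-100,0,130])))
cv2.imwrite(f'pics/s11.png',cv2.resize(f['img'][v0-45:v0+45,u0-60:u0+60,::-1],None,fx=6,fy=6,interpolation=cv2.INTER_CUBIC))
```

```text
t 11.13 tip case [-145.    -0.    70.8] tau -2.9 F case [ 1.  -0.2  1.7] open 0.0
[-0.41  0.33  2.12 -0.02  0.64 -1.33]
[-0.0051, 0.0, 0.0031, -0.0001, -0.0025, 0.0002]
[-0.006, 0.0, 0.0081, -0.0001, -0.0025, 0.0002]
[-0.0071, 0.0, 0.0132, -0.0001, -0.0025, 0.0002]
[-0.0083, 0.0, 0.0182, -0.0001, -0.0025, 0.0002]
[-0.0097, 0.0, 0.0231, -0.0001, -0.0025, 0.0002]
[-0.0112, 0.0, 0.0281, -0.0001, -0.0025, 0.0002]
```

View pics/s11.png

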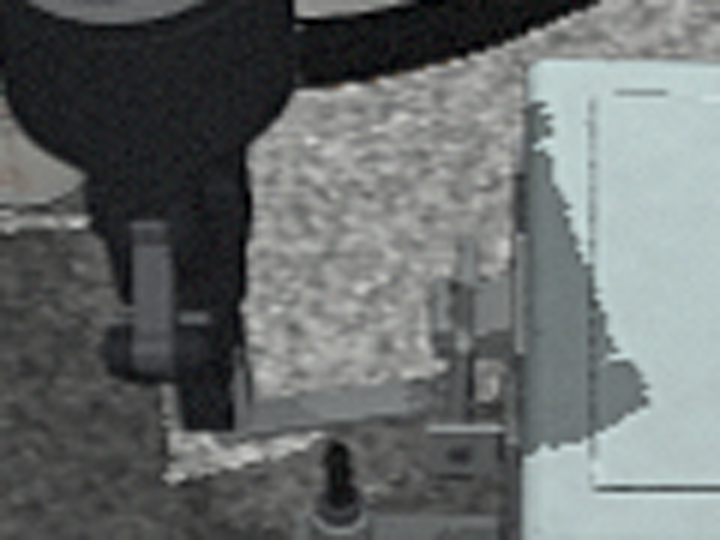

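The finger's inner edge (240,430) presses near the handle end, and the loop is hooked. I shift slightly inward for margin while descending.

>>> {"method": "carry_out", "body": {"increments": [[[-0.008,0,0.003,0,-0.002,0],[-0.011,0,0.008,0,-0.002,0],[-0.013,0,0.012,0,-0.002,0],[-0.015,0,0.017,0,-0.002,0],[-0.016,0,0.021,0,-0.002,0]]]}}

```text
clock: 11.6
eef_pos: [436.2, -195.7, 85.0]
tcp_rot: [3.142, 0.053, 2.501]
contact_force: [-0.8, 0.5, -0.2]
opening: -0.0
```

Run:
```python
from h import *
where()
arc2([-22,-24,-26,-28,-30],s=56,off=-9,tau=-3)
```

```text
t 11.6 tip case [-137.1    0.    63. ] tau -3.0 F case [-1.  -0.1 -0.2] open -0.0
[0.0019, -0.0001, 0.0002, 0.0, 0.0002, 0.0001]
[0.0004, -0.0001, 0.0049, 0.0, 0.0002, 0.0001]
[-0.0012, -0.0001, 0.0095, 0.0, 0.0002, 0.0001]
[-0.003, -0.0001, 0.014, 0.0, 0.0002, 0.0001]
[-0.0049, -0.0001, 0.0185, 0.0, 0.0002, 0.0001]
```

>>> {"method": "carry_out", "body": {"increments": [[[0.0005,0,0.003,0,0,0],[0,0,0.005,0,0,0],[-0.001,0,0.008,0,0,0],[-0.001,0,0.008,0,0,0]]]}}

```text
clock: 11.93
eef_pos: [436.7, -196.0, 82.0]
tcp_rot: [3.142, 0.053, 2.501]
contact_force: [-0.3, 0.3, -0.1]
opening: -0.002
```

Run:
```python
from h import *
where()
arc2([-25,-26,-28,-30],s=56,off=-9,tau=-3)
f=optics.grab_frame('scene');u0,v0=map(int,w2p(f,c2w([-100,0,110])))
cv2.imwrite(f'pics/s12.png',cv2.resize(f['img'][v0-45:v0+45,u0-60:u0+60,::-1],None,fx=6,fy=6,interpolation=cv2.INTER_CUBIC))
```

```text
t 11.93 tip case [-1.365e+02  1.000e-01  6.000e+01] tau -3.0 F case [-0.4  0.1 -0.1] open -0.0
[0.0007, -0.0002, -0.0004, 0.0001, 0.0006, 0.0001]
[-0.0001, -0.0002, 0.0019, 0.0001, 0.0006, 0.0001]
[-0.0019, -0.0002, 0.0065, 0.0001, 0.0006, 0.0001]
[-0.0038, -0.0002, 0.011, 0.0001, 0.0006, 0.0001]
```

View pics/s12.png

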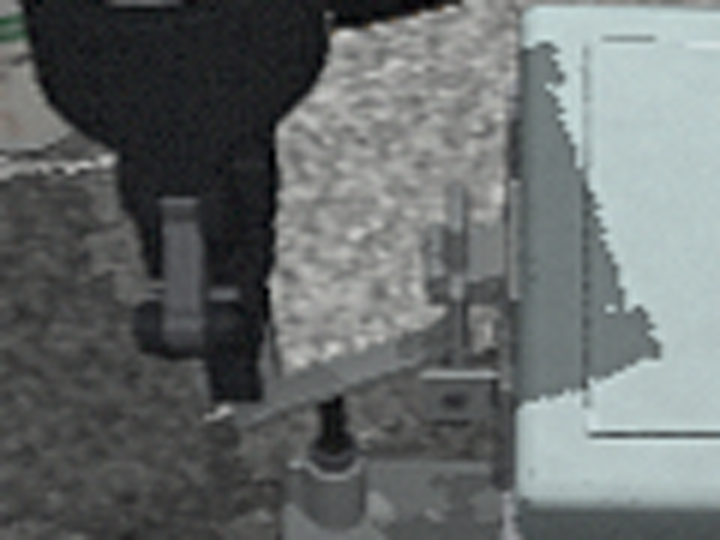

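The handle now slopes down onto the screw (330,400), so it appears to have snapped past centre. The fingertip (240,400) is just above it, so I feel downwards in small steps.

>>> {"method": "carry_out", "body": {"increments": [[[-0.001,0,0.002,0,0,0],[-0.001,0,0.004,0,0,0],[-0.002,0,0.006,0,0,0]]]}}

```text
clock: 12.23
eef_pos: [437.3, -196.5, 79.7]
tcp_rot: [3.141, 0.053, 2.501]
contact_force: [-0.0, -0.7, 0.0]
opening: -0.002
```

>>> {"method": "carry_out", "body": {"increments": [[[-0.001,0,0.002,0,0,0],[-0.001,0,0.004,0,0,0],[-0.001,0,0.004,0,0,0]]]}}

```text
clock: 12.48
eef_pos: [437.6, -196.7, 78.0]
tcp_rot: [3.142, 0.053, 2.501]
contact_force: [-0.1, -0.4, -0.2]
opening: 0.004
```

>>> {"method": "carry_out", "body": {"increments": [[[0,0,0.002,0,0,0],[-0.001,0,0.004,0,0,0],[-0.001,0,0.004,0,0,0]]]}}

```text
clock: 12.73
eef_pos: [438.0, -197.0, 76.6]
tcp_rot: [3.142, 0.053, 2.501]
contact_force: [-0.6, 1.3, 2.9]
opening: 0.007
```

>>> {"method": "carry_out", "body": {"increments": [[[0,0,0.002,0,0,0],[-0.001,0,0.004,0,0,0],[-0.001,0,0.004,0,0,0]]]}}

```text
clock: 12.98
eef_pos: [438.4, -197.3, 75.6]
tcp_rot: [3.142, 0.053, 2.501]
contact_force: [-5.2, 2.5, 14.9]
opening: 0.0
```

Run:
```python
from h import *
where()
arc2([-28,-30,-32,-34],s=56,off=-9,tau=-3)
f=optics.grab_frame('scene');u0,v0=map(int,w2p(f,c2w([-100,0,110])))
cv2.imwrite(f'pics/s13.png',cv2.resize(f['img'][v0-45:v0+45,u0-60:u0+60,::-1],None,fx=6,fy=6,interpolation=cv2.INTER_CUBIC))
```

```text
t 12.98 tip case [-1.343e+02  1.000e-01  5.370e+01] tau -3.0 F case [-5.7 -1.1 14.9] open 0.0
[0.0027, -0.0002, -0.0096, 0.0001, 0.0003, 0.0001]
[0.0007, -0.0002, -0.0051, 0.0001, 0.0003, 0.0001]
[-0.0014, -0.0002, -0.0007, 0.0001, 0.0003, 0.0001]
[-0.0036, -0.0002, 0.0036, 0.0001, 0.0003, 0.0001]
```

View pics/s13.png

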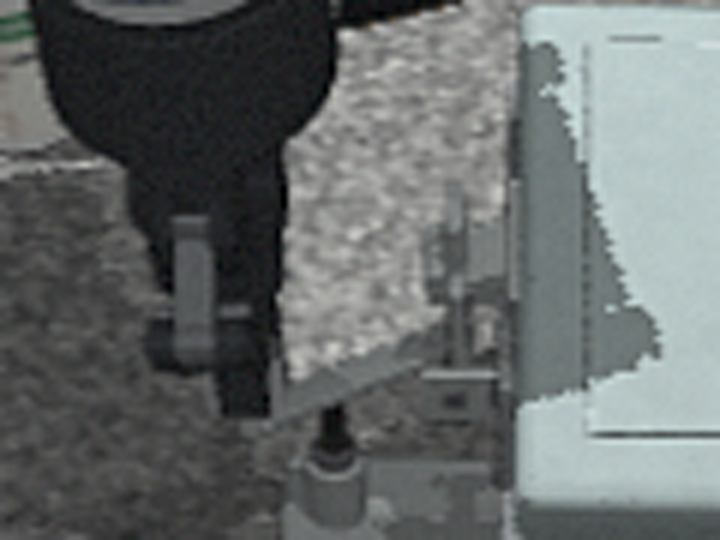

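The handle is on the screw (330,400). The push is about 16 N at the handle, or roughly 20 N at the screw, so I hold here.

>>> {"method": "carry_out", "body": {"increments": [[[0,0,0,0,0,0],[0,0,0,0,0,0],[0,0,0,0,0,0],[0,0,0,0,0,0]]]}}

```text
clock: 13.37
eef_pos: [438.4, -197.2, 75.7]
tcp_rot: [3.141, 0.053, 2.501]
contact_force: [-4.6, 3.4, 14.3]
opening: -0.004
```

The force was steady at about 15.5 N for 0.4 s. Now I release.

>>> {"method": "carry_out", "body": {"increments": [[[0.004,0,-0.01,0,0,0],[0.01,0,-0.04,0,0,0],[0.02,0,-0.1,0,0,0],[0.02,0,-0.2,0,0,0],[0.02,0,-0.2,0,0,0]]]}}

```text
clock: 13.78
eef_pos: [431.2, -191.0, 159.8]
tcp_rot: [3.14, 0.06, 2.501]
contact_force: [2.2, -1.5, 0.8]
opening: 0.003
```

>>> {"method": "carry_out", "body": {"increments": [[[0.1,0,-0.2,0,0,0],[0.1,0,-0.2,0,0,0],[0.1,0,-0.2,0,0,0],[0.1,0,-0.2,0,0,0]]]}}

```text
clock: 14.12
eef_pos: [394.0, -163.7, 234.6]
tcp_rot: [3.14, 0.058, 2.502]
contact_force: [0.6, -0.3, -0.6]
opening: -0.001
```

Run:
```python
from h import *
np.set_printoptions(precision=1,suppress=True)
where()
f=optics.grab_frame('scene');u0,v0=map(int,w2p(f,c2w([-100,0,110])))
cv2.imwrite(f'pics/s14.png',cv2.resize(f['img'][v0-45:v0+45,u0-60:u0+60,::-1],None,fx=6,fy=6,interpolation=cv2.INTER_CUBIC))
for n in ['bail_bar','handle_end','keeper']:
    print(n,[(w2c(d['point']),round(d['confidence'],2)) for d in nets.tip_of(n,'scene')[:1]])
for n in ['standard_bottle','jar_white','petri_2']:
    print(n,[(d['point'],round(d['confidence'],2)) for d in nets.tip_of(n,'scene')[:1]])
fl=240/np.tan(np.radians(f['fov_y']/2)); z=f['range_z']; v,u=np.mgrid[:480,:640]
W=(np.stack([(u-f['cx'])/fl*z,(v-f['cy'])/fl*z,z],-1)-f['t'])@np.array(f['R'])
Cc=(W-O)@RC
m=(z>0)&(abs(Cc[...,1])<75)&(abs(Cc[...,0])<50)&(Cc[...,2]>115)&(Cc[...,2]<140)
P=Cc[m]; A=np.c_[P[:,:2],np.ones(len(P))]; print('lid slope dz/dx, z',np.round(np.linalg.lstsq(A,P[:,2],rcond=None)[0],4),len(P))
```

```text
t 14.12 tip case [-189.9    0.5  212.6] tau -3.3 F case [ 0.7  0.2 -0.6] open -0.0
bail_bar [(array([-78.5,   0.9, 119.2]), 0.6)]
handle_end [(array([-132.9,   -0.3,   54.7]), 0.56)]
keeper [(array([-77.3,  -0.7, 122. ]), 0.75)]
standard_bottle [([467.3, -7.9, -2.3], 0.77)]
jar_white []
petri_2 [([419.9, -457.0, -3.5], 0.96)]
lid slope dz/dx, z [ -0.   0. 128.] 4239
```

View pics/s14.png

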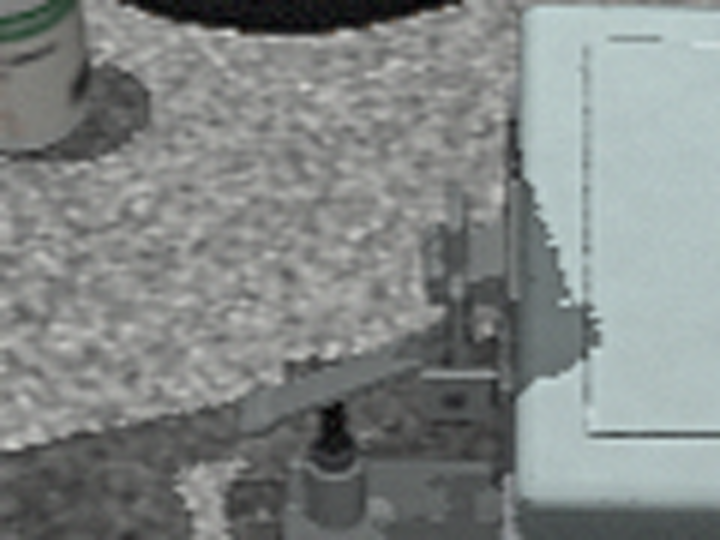

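The handle stays down on the screw (330,405) with the tool clear. The loop is hooked behind the lip (455,300), and the lid is level. I hand in.

Run:
```python
from h import *
where(); print(r.sign_off())
```

```text
t 14.47 tip case [-1.908e+02 -1.000e-01  2.092e+02] tau -2.9 F case [0.3 0.5 0.3] open -0.0
the job is handed in; nothing more can be done
None
```

The latch is locked and the job was handed in at 14.5 s. The interface reports no verdict, so the checks below are my own.

I swung the loop over the keeper lip with two fingers straddling the handle. Then I pushed the lever down along its arc with closed fingers, past centre and onto the stop screw. I held about 15.5 N at the handle for 0.4 s. That is roughly 20 N on the screw by lever arm, plus a few newtons from the latch itself; I could not measure the screw force directly.

**What went wrong:** on the first push, tilting the tool too far inward ran the wrist into a joint limit. The tool rose, and the lever sprang back up to about 40° above level. The loop stayed on the keeper, and a second push with the tool nearly vertical worked.

**Last checks after letting go:**
- **Lever:** the handle lies on the screw at about -31° from level, which is a lever angle of about 0 rad.
- **Loop:** the bar is hooked behind the lip. The network put it 1 mm outward of and 3 mm below the keeper point, within its usual 4 mm error.
- **Lid:** the depth image shows the lid level, where a lid resting on its uncompressed seal would tilt 0.04 rad. I took no slope reading before latching to compare with.
- **Bottle and dish:** both are within about 4 mm of where they started.
- **Jar:** the network missed it in the last picture, so I could not recheck it. The arm never went near it.
- **Contact:** the tool was clear, with wrist force near zero.

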